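Load the bench tote and hitch its tow bar

TASK

First put the tote's brake on by throwing its red-knobbed lever right over. Then load whichever of these are on the bench into the tote - the red spray can and the blue jar upright, the sanding block, the orange brush and the mallet lying inside below the rim - and only then hitch the yellow tow bar: push its hook down onto the tote's tow pin, handle pointing away from the tote, until the sprung latch flips shut behind the pin, and let go. Leave everything else on the bench alone.

Things in the scene. Friction and masses are not known exactly. Their poses are not given: they have to be found in the camera images.
- tote: green open-topped tote on castors, 240 mm along its x, 220 along its y; it does not budge when pushed. Origin: on the bench under the tray's centre, z up. Tray: rim 92 mm above the bench, walls 5 mm thick, inside 230 (x) by 210 (y) mm. At its -y side a ledge carries the brake lever; at its +y side two steel lugs carry the tow pin
- tote_floor (a point): centre of the tray's inner floor, 42 mm above the bench
- brake (a joint): the brake lever, rad: about 0 = off (leaning to the tote's -x), 1.0 = on (thrown right over to the tote's +x); it stays where it is left and takes about 1 N at the knob. It hinges about the tote's y axis, 80 mm below the knob, in a block 70 x 50 mm whose top is 67 mm above the bench
- brake_tip (a point): centre of the lever's red knob, 26 mm across, about 134 mm above the bench
- tow_pin (a point): middle of the tow pin: level steel bar 14 mm thick along the tote's x, 56 mm above the bench, 165 mm from the tote's centre towards its +y, its near side 48 mm off the tray wall. It sits between two lugs (tops 68 mm above the bench) that leave a 40 mm gap along the tote's x; below it the gap is open down to the bench
- tow_bar: yellow hook on a steel bar with black T handle, 240 mm long, 0.35 to 0.5 kg, standing on hook and handle, mouth down. Origin: on the bench under the slot's middle; x from handle to hook point, z up. Hook 54 mm long (x), 18 thick (y); slot 26 mm wide, open at the bottom, crown at z = 60 mm. It fits with its x along the tote's -y; hitched, its handle rests on the bench, its point about 3 mm above it
- hook_grip (a point): middle of the grip fin on top of the hook, 105 mm above the hook's origin; the fin is 50 mm along the bar's x, 18 mm thick along its y (close the fingers on that), from z = 85 to 121 mm
- hook_seat (a point): where the pin's centre lies when fully home against the slot's crown, 53 mm above the hook's origin
- tow_handle (a point): middle of the T handle, 190 mm behind the hook's slot, 16 mm above the bench; 32 mm thick, 142 mm wide along the bar's y
- latch (a joint): sprung steel latch across the hook's mouth, rad: 0 = shut, 1.3 = folded up against the slot's back. Hinged at the back of the slot 18 mm above its foot, 23 mm long, opens only inward. The pin pushes it up (2 N at first, up to some 12 N as it is wedged aside); it flips shut below the pin once the pin's centre is some 48 mm above the hook's foot, 5 mm short of the crown
- spray_can: red spray can with pale flat top, 52 mm across, 120 mm high, standing; origin at the centre of its foot. May be absent
- jar: blue jar with brass lid, 60 mm across, 78 mm high, standing; origin at the centre of its foot. May be absent
- sanding_block: cork and black sanding block, 85 (x) by 50 (y) by 38 mm high; origin at the centre of its underside. May be absent
- brush: flat paint brush with orange handle, 170 mm long, lying along its x, bristles to +x; origin under its middle. Handle: x from -85 to 0 mm, 20 mm thick, axis 10 mm above the underside; ferrule and bristles 42 mm wide. May be absent
- brush_tip (a point): tip of the bristles, 85 mm from the brush's middle. Absent with the brush
- mallet: mallet with black head 45 (x) by 60 (y) by 45 mm high and pale handle 22 mm thick running 150 mm to -x from the head's middle, axis 22 mm above the underside; origin under the head's middle. About 0.26 kg. May be absent
- mallet_end (a point): end of the mallet's handle. Absent with the mallet
- tape_roll: roll of paper tape, 70 mm across, 24 mm high, a bystander: leave it alone; origin at the centre of its underside
- mug: white mug, 80 mm across, 75 mm high, a bystander: leave it alone; origin at the centre of its underside
- glue: squat white bottle with orange cap, 60 mm across, 80 mm high, a bystander: leave it alone; origin at the centre of its underside
- driver: screwdriver with blue handle, 190 mm long, lying, a bystander: leave it alone; origin at the centre of its underside
- offcut: dark wood offcut, 90 x 60 x 30 mm, a bystander: leave it alone; origin at the centre of its underside
- tub: yellow tub, 100 mm across, 70 mm high, a bystander: leave it alone; origin at the centre of its underside
- varnish: green and silver tin, 80 mm across, 100 mm high, a bystander: leave it alone; origin at the centre of its underside
Mind the look-alikes: they are no part of the job. Several things look just like the sanding_block: the one meant starts farthest to the robot's left.

How it is judged:
By the outcome, as a careful person would: the job done as asked, in the order asked, and still so for the second after the job is handed in, with the robot touching nothing.
Of spray_can, jar, sanding_block, brush, mallet only 3 to 5 are there at a start; the rules pass over those that are not, and their reading is None.
At some moment in a run one of sanding_block, brush, mallet may be knocked a few centimetres aside while the robot is not near it.
It also fails if it takes over 210 s, if anything falls off the work surface, if the arm or the gripper's body presses on something with over 40 N, if the wrist force passes 120 N, or if a joint passes its speed limit or range.

ROBOT

A 6-joint arm with a two-finger parallel gripper is mounted at the origin on the work surface. World frame = base frame: x ahead of the robot, y to its left, z up, the work surface at z = 0. Lengths are in m, angles in rad, forces in N, time in s.
With the tool pointing down it reaches from about 0.3 to 0.75 m from the base axis. Payload 8.5 kg.
Tool frame: the origin (TCP) lies at the very end of the fingers, on their centre line; the grasp point (between the pads) lies 19 mm behind it (arm.grip_point_offset is the distance from the TCP to the grasp point, in m); z points along the fingers, y is the line along which they close (so a half turn about z gives the same grasp; the last joint's range is limited). The gripper opens to 88 mm and grips with 3 to 60 N. Pads are 18 mm wide; open, the fingers measure 123 mm over their backs; the gripper's body (75 mm by 187 mm) begins 45 mm behind the grasp point.
Start: joints at [-1.376, 0.381, 1.297, -0, 1.464, -0.215], TCP at [0.219, -0.504, 0.239] pointing down, gripper open.
Joint ranges: [-3.11, 3.11], [-0.89, 2.33], [0.22, 2.48], [-1.42, 4.56], [0.17, 2.85], [-2.88, 2.88]. Speed limits (rad/s): [2.39, 2.39, 3.14, 3.14, 3.14, 3.14].

INTERFACE

Orientations are given as a unit quaternion [x, y, z, w].
In Python, from bench import arm gives the robot as it stands.
- The arm moves only by the tool step_arm, never from a script. Its argument "rows" is a list of rows, each a list of 4 numbers: the shift along the tool's x, y, z in mm, then the turn about the tool's z in rad. A call has 1 to 20 rows; each row is the pose to reach, as a shift and turn from the pose commanded when the call began, along the tool's axes at that moment; what a row does not reach only later rows make up. A row lasts 1/8 s, in which the tool goes at most 62.5 mm and 10.7 degrees, less where a joint would pass 70% of its speed; a pose out of reach is approached as far as the arm can. A call with a gripper value outside its range is refused whole. "hand" is the opening, from -1 (shut) to 1 (fully open), so that 0 is half open, set as the call begins (left out, the last holds). The fingers move at their own pace and stop on an object; "newtons" is the grip in N (left out, the last holds). Time passes only in rows, so rows that repeat a pose let the fingers close. It gives the time, the measured TCP pose, the force, the opening and the grip force at its end, in the units of the state.
- arm.get_state(): the state, without advancing time (a new reading comes with each control period).
- arm.camera(name): name is "scene" or "side" or "wrist"; returns a dict with "pixels" (420x560x3 uint8, red, green, blue), "z_map" (420x560 float32, m along the optical axis (not along the pixel's ray), 0 where there is no reading), "fx", "fy", "cx", "cy" (pixels), "dist" ([k1, k2, p1, p2, k3] as OpenCV has them; the pictures are not rectified), "R" (3x3) and "t" (3): a world point X has camera coordinates R X + t. Camera axes: x right, y down, z forward; pixel columns grow to the right and rows downward; lengths in m; the calibration is good to about 2 mm. A picture is of the moment at which its call begins.
- arm.close_job(): hands the job in; it is judged then, once.
The state is a dict: "time_s": time; "q": joint angles; "qvel": joint speeds; "effort": joint torques, N m; "position": TCP position; "orientation": TCP orientation; "ft_force": force on the tool from outside, world axes, zero at the start; "wrist_torque": the same for the moment, N m; "width": finger opening in m; "grasp_force": force on a finger pad.
Only numpy, scipy, OpenCV 4.12 (cv2) and the standard library are available. Lean on these libraries where they do the work, as an engineer would, in place of code of your own. Each camera call takes 0.05 s, during which the arm holds its last target. There are 200 camera calls.

## Working session

There is one attempt and no reset: what is moved stays moved. The work goes in short steps, Python scripts to look and compute and a tool call to move; the robot and the scene stay as the last step left them, time stands still between calls to the robot, and variables do not carry over. Pictures are saved under pics/ and viewed, at most 14 in all, crops included, and the job is handed in when it is done.

Besides the shell and the picture viewer there is one more tool, called after "Request:" as a command line: name --pt "numbers of a row" for each row, then --argument value for the rest. step_arm: Moves the arm, as the interface text tells. Its arguments: {"type":"object","properties":{"rows":{"type":"array"},"hand":{"type":"number"},"newtons":{"type":"number"}},"required":["rows"]}

```bash
mkdir -p pics; ls; cat > h.py <<'E'
import numpy as np, cv2
from bench import arm
def cam(n):
    c=arm.camera(n); c['K']=np.array([[c['fx'],0,c['cx']],[0,c['fy'],c['cy']],[0,0,1.]]); c['R']=np.array(c['R']);c['t']=np.array(c['t']);c['d']=np.array(c['dist'],float); return c
def save(c,f): cv2.imwrite('pics/'+f,cv2.cvtColor(c['pixels'],cv2.COLOR_RGB2BGR))
def world(c):
    "HxWx3 world points from z_map"
    h,w=c['z_map'].shape
    u,v=np.meshgrid(np.arange(w),np.arange(h))
    p=cv2.undistortPoints(np.stack([u,v],-1).reshape(-1,1,2).astype(float),c['K'],c['d']).reshape(h,w,2)
    z=c['z_map'][...,None]
    P=np.concatenate([p*z,z],-1)
    return (P-c['t'])@c['R']
def pt(c,u,v,zp):
    p=cv2.undistortPoints(np.array([[[u,v]]],float),c['K'],c['d'])[0,0]
    o=-c['R'].T@c['t']; d=c['R'].T@np.array([p[0],p[1],1]); return o+d*(zp-o[2])/d[2]
def pix(c,X): return cv2.projectPoints(np.array([X],float),cv2.Rodrigues(c['R'])[0],c['t'],c['K'],c['d'])[0].reshape(2)
def totool(P,yaw=None):
    "shift from present TCP to world P, in tool axes, mm"
    from scipy.spatial.transform import Rotation as Ro
    s=arm.get_state(); R=Ro.from_quat(s['orientation']).as_matrix()
    print('tool y-axis yaw',np.arctan2(R[1,1],R[0,1]).round(3),'x',R[:,0].round(3),'z',R[:,2].round(3),'q6',round(s['q'][5],3))
    return (R.T@(np.array(P)-s['position'])*1000).round(1)
E
python3 - <<'E'
from h import *
for n in ['scene','side','wrist']:
    c=cam(n); save(c,n+'0.png'); np.savez('/tmp/'+n+'0.npz',**c); print(n,(-c['R'].T@c['t']).round(3),c['R'][2].round(2),(c['z_map']>0).mean())
print(arm.get_state())
E
```

```text
pics
scene [ 1.532 -0.213  1.086] [-0.69  0.17 -0.7 ] 0.9961267006802721
side [0.118 0.837 0.746] [ 0.4  -0.72 -0.56] 0.9961054421768708
wrist [ 0.285 -0.476  0.384] [-0.25 -0.11 -0.96] 0.9960671768707483
{'time_s': 0.15, 'q': array([-1.37629385e+00,  3.81054740e-01,  1.29800378e+00, -2.27194233e-05,
        1.46362046e+00, -2.15289402e-01]), 'qvel': array([ 0.00134908, -0.00196964, -0.001935  , -0.00125976, -0.00039928,
       -0.0002246 ]), 'effort': array([ 1.91890773e-03, -4.38082731e+01, -2.24614638e+01,  7.13303802e-02,
        3.43318947e-02, -7.63800585e-05]), 'position': array([ 0.21908729, -0.50425609,  0.23830031]), 'orientation': array([ 9.79081770e-01,  2.03466441e-01, -5.64799678e-06, -5.43252855e-04]), 'ft_force': array([-0.97454002,  0.28559339, -0.06455864]), 'wrist_torque': array([-0.03312894, -0.00695623, -0.03985921]), 'grasp_force': 0.0, 'width': 0.08815776651990297}
```

View pics/scene0.png

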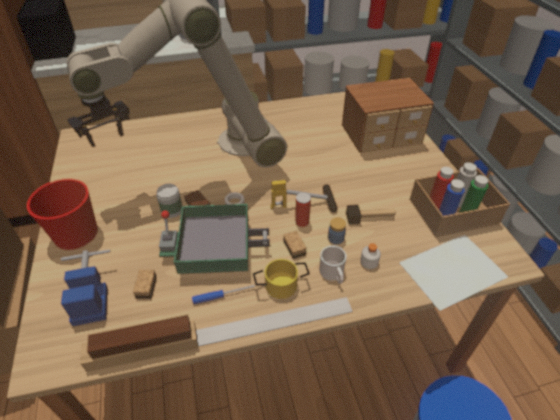

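View pics/side0.png

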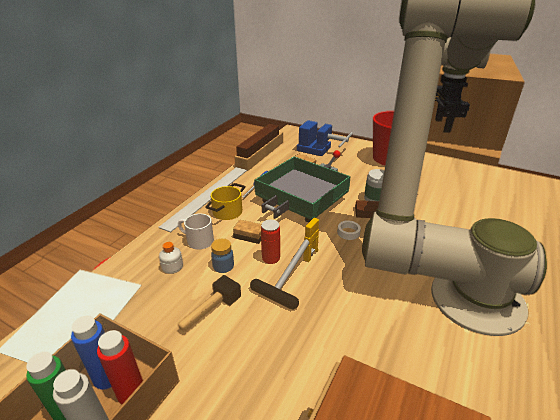

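The scene view shows the tote at (215,238), its brake knob at (165,214) and the tow pin at (262,238). The hook is at (279,193) with its handle at (330,197). The can is at (303,210), the jar at (337,231) and the mallet head at (353,213). No brush is visible.

Sanding-block candidates are (295,243) and (145,283). The robot's left is +y, which is image right, so (295,243) fits. I'll confirm it in a crop.

```bash
cat > m.py <<'E'
from h import *
import sys
def load(n): return dict(np.load('/tmp/'+n+'0.npz'))
def cluster(W,hsv,lo,hi,box,zr,name):
    m=cv2.inRange(hsv,np.array(lo),np.array(hi))>0
    m&=(W[...,2]>zr[0])&(W[...,2]<zr[1])&(W[...,0]>box[0])&(W[...,0]<box[1])&(W[...,1]>box[2])&(W[...,1]<box[3])
    n,l,st,ce=cv2.connectedComponentsWithStats(m.astype(np.uint8))
    for i in range(1,n):
        if st[i,4]<25: continue
        P=W[l==i]; r=cv2.minAreaRect((P[:,:2]*1000).astype(np.float32))
        print(name,'px',ce[i].round(),'n',st[i,4],'mean',P.mean(0).round(3),'z',np.percentile(P[:,2],[2,98]).round(3),'rect c',np.round(r[0]),'s',np.round(r[1]),'a',round(r[2],1))
E
python3 - <<'E'
from m import *
for n in ['scene','side']:
    c=load(n); W=world(c); hsv=cv2.cvtColor(c['pixels'],cv2.COLOR_RGB2HSV); B=(0.1,0.9,-0.5,0.5)
    print(n)
    cluster(W,hsv,(0,150,60),(8,255,255),B,(.03,.16),'red')
    cluster(W,hsv,(170,150,60),(180,255,255),B,(.03,.16),'red2')
    cluster(W,hsv,(18,120,90),(32,255,255),B,(.02,.13),'yellow')
    cluster(W,hsv,(95,60,30),(125,255,255),B,(.02,.09),'blue')
    cluster(W,hsv,(50,50,20),(90,255,255),B,(.08,.1),'green rim')
    for nm,zr in (('hi15+',(.012,.2)),):
        m=(W[...,2]>zr[0])&(W[...,2]<zr[1])&(W[...,0]>.25)&(W[...,0]<.8)&(W[...,1]>-.45)&(W[...,1]<.5)
        k,l,st,ce=cv2.connectedComponentsWithStats(m.astype(np.uint8))
        for i in range(1,k):
            if st[i,4]<60: continue
            P=W[l==i]; r=cv2.minAreaRect((P[:,:2]*1000).astype(np.float32)); print('obj px',ce[i].round(),st[i,4],'mean',P.mean(0).round(3),'zmax',np.percentile(P[:,2],97).round(3),'rect',np.round(r[0]),np.round(r[1]),round(r[2],1))
c=load('scene')
im=cv2.cvtColor(c['pixels'],cv2.COLOR_RGB2BGR)[170:310,120:410]
cv2.imwrite('pics/crop1.png',cv2.resize(im,None,fx=2.7,fy=2.7,interpolation=cv2.INTER_CUBIC))
E
```

```text
scene
red px [302. 212.] n 210 mean [0.56  0.1   0.072] z [0.032 0.109] rect c [559. 101.] s [43. 18.] a 75.5
red px [165. 214.] n 44 mean [ 0.527 -0.343  0.139] z [0.119 0.147] rect c [ 470. -353.] s [138.  22.] a 10.0
yellow px [278. 190.] n 275 mean [0.449 0.044 0.086] z [0.023 0.123] rect c [445.  45.] s [54. 22.] a 81.9
yellow px [338. 223.] n 134 mean [0.642 0.197 0.077] z [0.073 0.081] rect c [643. 198.] s [46. 50.] a 71.8
yellow px [281. 276.] n 698 mean [ 0.784 -0.03   0.048] z [0.022 0.071] rect c [783. -30.] s [ 99. 101.] a 73.6
blue px [207. 296.] n 132 mean [ 0.782 -0.255  0.023] z [0.02  0.027] rect c [ 781. -254.] s [20. 90.] a 1.0
green rim px [187. 208.] n 29 mean [ 0.465 -0.274  0.09 ] z [0.083 0.096] rect c [ 477. -272.] s [40. 39.] a 87.2
green rim px [178. 239.] n 29 mean [ 0.597 -0.315  0.09 ] z [0.083 0.096] rect c [ 598. -315.] s [ 6. 66.] a 79.4
green rim px [176. 257.] n 29 mean [ 0.67  -0.325  0.091] z [0.086 0.094] rect c [ 666. -326.] s [54. 16.] a 6.9
obj px [267. 150.] 1026 mean [0.286 0.043 0.144] zmax 0.197 rect [278.  48.] [145.  55.] 89.9
obj px [30
[... 2077 characters left out ...]
] zmax 0.104 rect [622. -88.] [386. 740.] 6.9
obj px [371. 215.] 1501 mean [ 0.322 -0.102  0.105] zmax 0.198 rect [ 336. -115.] [ 80. 506.] 14.1
obj px [199. 230.] 746 mean [0.758 0.146 0.048] zmax 0.075 rect [762. 142.] [81. 76.] 89.7
obj px [262. 236.] 1162 mean [0.573 0.099 0.061] zmax 0.121 rect [599.  73.] [ 75. 196.] 68.3
obj px [349. 228.] 226 mean [ 0.381 -0.102  0.02 ] zmax 0.026 rect [ 382. -105.] [68. 68.] 19.6
obj px [222. 254.] 605 mean [0.631 0.211 0.055] zmax 0.079 rect [638. 202.] [55. 58.] 76.9
obj px [170. 257.] 524 mean [0.753 0.28  0.048] zmax 0.08 rect [759. 275.] [58. 50.] 35.6
obj px [213. 300.] 1064 mean [0.568 0.338 0.033] zmax 0.046 rect [575. 351.] [172.  60.] 80.2
```

View pics/crop1.png

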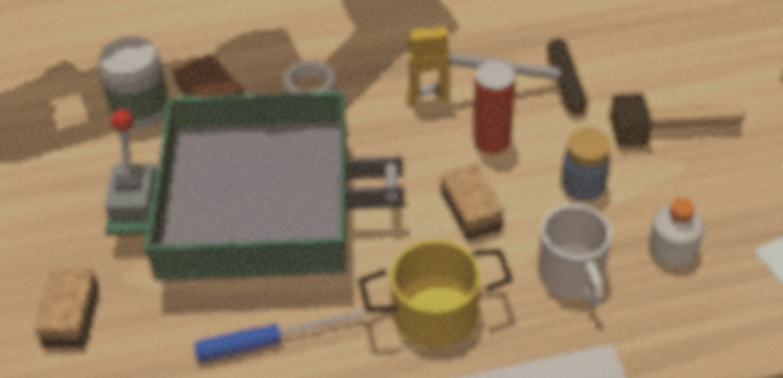

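The crop confirms the target block at crop (472,200), scene (295,244): cork top and black base, on the robot's left. The other block, at crop (68,305), is the decoy. Next I'll work out the tote frame and the clearance at the brake.

```bash
cat >> h.py <<'E'
C=np.array([.590,-.203]); TX=np.array([.982,-.187]); TY=np.array([.187,.982])
def tote(x,y,z): return np.r_[C+TX*x/1000+TY*y/1000,z]
def intote(P): d=(np.array(P)[...,:2]-C)*1000; return np.stack([d@TX,d@TY],-1)
E
python3 - <<'E'
from m import *
for n in ['scene','side']:
    c=load(n); W=world(c); T=intote(W)
    for nm,b,z in (('pin',(-12,12,140,190),(.045,.066)),('lugs',(-60,60,120,200),(.05,.075)),('varnish',(-240,-60,-240,-110),(.09,.108)),('rim',(-150,150,-130,130),(.088,.097)),('knob',(-80,0,-170,-120),(.118,.16))):
        m=(T[...,0]>b[0])&(T[...,0]<b[1])&(T[...,1]>b[2])&(T[...,1]<b[3])&(W[...,2]>z[0])&(W[...,2]<z[1])
        if m.sum()<5: print(nm,m.sum()); continue
        t=T[m]; print(n,nm,m.sum(),'mean',t.mean(0).round(),W[m].mean(0).round(3),'lo',np.percentile(t,3,0).round(),'hi',np.percentile(t,97,0).round())
    c=load('scene')
print(totool(tote(-85,-143,.2)),totool(tote(-85,-143,.112)))
E
```

```text
scene pin 21 mean [ -0. 162.] [ 0.62  -0.044  0.061] lo [-11. 157.] hi [  8. 167.]
scene lugs 210 mean [  4. 150.] [ 0.622 -0.057  0.062] lo [-24. 122.] hi [ 31. 174.]
scene varnish 281 mean [-189. -169.] [ 0.373 -0.333  0.098] lo [-225. -202.] hi [-157. -136.]
scene rim 365 mean [ 13. -14.] [ 0.6   -0.22   0.091] lo [-120. -111.] hi [122. 104.]
scene knob 65 mean [ -32. -147.] [ 0.531 -0.341  0.138] lo [ -42. -157.] hi [ -23. -136.]
side pin 30 mean [  1. 167.] [ 0.622 -0.039  0.06 ] lo [-11. 161.] hi [ 11. 171.]
side lugs 203 mean [ -4. 154.] [ 0.615 -0.051  0.061] lo [-30. 122.] hi [ 26. 178.]
side varnish 176 mean [-190. -161.] [ 0.373 -0.325  0.099] lo [-218. -199.] hi [-164. -135.]
side rim 374 mean [-10.   5.] [ 0.581 -0.196  0.091] lo [-121. -111.] hi [119. 110.]
side knob 48 mean [ -41. -143.] [ 0.523 -0.336  0.137] lo [ -50. -153.] hi [ -28. -135.]
tool y-axis yaw -1.161 x [0.917 0.398 0.   ] z [-0.     0.001 -1.   ] q6 -0.215
tool y-axis yaw -1.161 x [0.917 0.398 0.   ] z [-0.     0.001 -1.   ] q6 -0.215
[309.5 -58.2  38.4] [309.5 -58.1 126.4]
```

Request:
step_arm --pt "60 -12 0 0.12" --pt "120 -24 0 0.24" --pt "180 -36 0 0.36" --pt "240 -48 0 0.48" --pt "290 -56 0 0.6" --pt "310 -58 0 0.6" --pt "310 -58 50 0.6" --pt "310 -58 100 0.6" --pt "310 -58 130 0.6" --pt "310 -58 130 0.6" --hand -1

```text
time_s: 1.4
position: [0.4791, -0.3277, 0.1069]
orientation: [0.996, -0.095, -0.002, -0.001]
ft_force: [0.5, -0.4, 0.5]
width: 0.0004
grasp_force: 0.0
```

```bash
python3 - <<'E'
from h import *
s=arm.get_state(); print(s['position'],intote(s['position']),s['time_s']); print(totool(tote(-36,-145,.105)))
c=cam('side'); save(c,'b1.png')
E
```

```text
[ 0.47912316 -0.32770184  0.10692216] [ -85.56180769 -143.19117868] 1.4
tool y-axis yaw -1.76 x [ 0.982 -0.189 -0.004] z [-0.003  0.003 -1.   ] q6 0.957
[49.6  1.6  1.7]
```

Request:
step_arm --pt "20 2 0 0" --pt "35 2 0 0" --pt "50 2 0 0" --pt "65 2 0 0" --pt "80 2 0 0" --pt "88 2 0 0" --pt "95 2 0 0" --pt "98 2 0 0" --pt "98 2 0 0"

```text
time_s: 2.58
position: [0.5742, -0.3482, 0.1092]
orientation: [0.995, -0.095, -0.003, -0.0]
ft_force: [-12.2, 1.8, 5.7]
width: 0.0003
grasp_force: 6.5
```

```bash
cat > k.py <<'E'
from m import *
import sys
c=cam('side'); save(c,sys.argv[1]); W=world(c);T=intote(W);hsv=cv2.cvtColor(c['pixels'],cv2.COLOR_RGB2HSV)
m=((hsv[...,0]<8)|(hsv[...,0]>172))&(hsv[...,1]>140)&(abs(T[...,0])<90)&(abs(T[...,1]+145)<30)&(W[...,2]>.1)&(W[...,2]<.17)
print(m.sum(),T[m].mean(0).round(),W[m].mean(0).round(3))
s=arm.get_state(); print(intote(s['position']),s['ft_force'])
E
python3 k.py b2.png
```

```text
1 [  31. -138.] [ 0.594 -0.345  0.128]
[  11.60731076 -145.51053574] [-11.91081339   1.99068548   4.62031301]
```

Request:
step_arm --pt "2 0 0 0" --pt "2 0 0 0" --pt "-20 0 0 0" --pt "-40 0 -50 0" --pt "-40 0 -100 0" --pt "-20 -60 -150 0" --pt "-20 -120 -150 0" --hand 1

```text
time_s: 3.5
position: [0.5773, -0.2383, 0.2602]
orientation: [0.995, -0.096, 0.003, 0.001]
ft_force: [-0.1, 0.4, -1.3]
width: 0.0685
grasp_force: 0.0
```

```bash
python3 k.py b3.png; python3 - <<'E'
from m import *
for n in ['scene','side']:
    c=cam(n); W=world(c); hsv=cv2.cvtColor(c['pixels'],cv2.COLOR_RGB2HSV); T=intote(W)
    if n=='scene': save(c,'sc1.png')
    m=(T[...,0]>-30)&(W[...,0]<.7)&(W[...,1]>.24)&(W[...,1]<.48)&(W[...,2]>.012)&(W[...,2]<.06)
    P=W[m]; r=cv2.minAreaRect((P[:,:2]*1000).astype(np.float32)); print('mallet',r)
    h=m&(W[...,2]>.037); print('head top',W[h].mean(0).round(3),cv2.minAreaRect((W[h][:,:2]*1000).astype(np.float32)))
    k=m&(W[...,2]<.037)&(W[...,2]>.025); print('handle', cv2.minAreaRect((W[k][:,:2]*1000).astype(np.float32)))
E
```

```text
38 [  33. -142.] [ 0.596 -0.349  0.138]
[ -5.99247152 -29.1379945 ] [2.24775353 5.30418438 0.9158241 ]
mallet ((0.0, 0.0), (0.0, 0.0), 0.0)
head top [nan nan nan] ((0.0, 0.0), (0.0, 0.0), 0.0)
handle ((0.0, 0.0), (0.0, 0.0), 0.0)
mallet ((0.0, 0.0), (0.0, 0.0), 0.0)
head top [nan nan nan] ((0.0, 0.0), (0.0, 0.0), 0.0)
handle ((0.0, 0.0), (0.0, 0.0), 0.0)<stdin>:7: RuntimeWarning: Mean of empty slice.
  ret = um.true_divide(
```

View pics/b3.png

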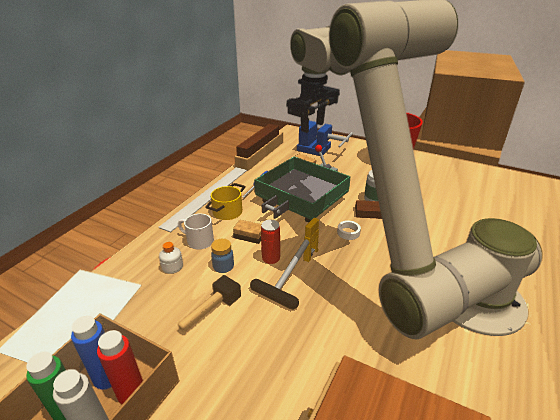

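The picture shows the knob at (319,148), thrown over to +x: it moved from -41 to +33 mm, and the finger met the stop at 12 N. The mallet head is at (228,291).

```bash
python3 - <<'E'
from m import *
for n in ['scene','side']:
    c=cam(n); W=world(c)
    m=(W[...,0]>.5)&(W[...,0]<.7)&(W[...,1]>.24)&(W[...,1]<.48)&(W[...,2]>.012)&(W[...,2]<.06)
    P=W[m]; print('mallet',[np.round(a,1) for a in cv2.minAreaRect((P[:,:2]*1000).astype(np.float32))])
    for nm,k in (('head',m&(W[...,2]>.038)),('handle',m&(W[...,2]<.036)&(W[...,2]>.027)&(W[...,1]>.31))): print(nm,k.sum(),W[k].mean(0).round(3),[np.round(a,1) for a in cv2.minAreaRect((W[k][:,:2]*1000).astype(np.float32))])
print(totool([.568,.33,.2]))
E
```

```text
mallet [array([579.8, 324.6]), array([213.9,  79. ]), np.float64(66.9)]
head 154 [0.569 0.284 0.043] [array([567.7, 285.1]), array([44.8, 58.8]), np.float64(78.2)]
handle 157 [0.584 0.373 0.031] [array([583.2, 373. ]), array([123.5,  26.4]), np.float64(81.5)]
mallet [array([575.8, 325.7]), array([215.3,  77.4]), np.float64(67.0)]
head 336 [0.563 0.291 0.044] [array([565.5, 288.8]), array([44.7, 62. ]), np.float64(80.8)]
handle 409 [0.578 0.373 0.032] [array([577.7, 368.5]), array([135.3,  38.3]), np.float64(71.2)]
tool y-axis yaw -1.761 x [ 0.982 -0.189  0.   ] z [ 0. -0. -1.] q6 1.179
[-115.4 -556.7   56.8]
```

Request:
step_arm --pt "-11 -56 0 -0.16" --pt "-22 -112 0 -0.32" --pt "-33 -168 0 -0.48" --pt "-44 -224 0 -0.64" --pt "-55 -280 0 -0.8" --pt "-66 -336 0 -0.96" --pt "-77 -392 0 -1.12" --pt "-88 -448 0 -1.28" --pt "-99 -504 0 -1.44" --pt "-110 -559 30 -1.59" --pt "-110 -559 80 -1.59" --pt "-110 -559 110 -1.59" --pt "-110 -559 110 -1.59" --hand 1 --newtons 40

```text
time_s: 5.38
position: [0.5739, 0.33, 0.1443]
orientation: [0.765, 0.643, -0.003, -0.001]
ft_force: [0.5, 0.4, 0.6]
width: 0.0882
grasp_force: 0.0
```

```bash
python3 - <<'E'
from m import *
c=cam('wrist'); save(c,'w1.png'); W=world(c)
m=(W[...,0]>.5)&(W[...,0]<.65)&(W[...,1]>.24)&(W[...,1]<.48)&(W[...,2]>.012)&(W[...,2]<.06)
for nm,k in (('head',m&(W[...,2]>.038)),('handle',m&(W[...,2]<.036)&(W[...,2]>.027)&(W[...,1]>.315))): print(nm,k.sum(),W[k].mean(0).round(3) if k.any() else 0,[np.round(a,1) for a in cv2.minAreaRect((W[k][:,:2]*1000).astype(np.float32))])
s=arm.get_state(); print(s['position'],totool([.5737,.3314,.007]))
E
```

```text
head 4266 [0.567 0.29  0.044] [array([566.6, 288.4]), array([44.2, 60.2]), np.float64(80.1)]
handle 5186 [0.582 0.379 0.033] [array([581.7, 375.1]), array([124.2,  22. ]), np.float64(80.1)]
tool y-axis yaw -0.173 x [ 0.172  0.985 -0.001] z [-0.001 -0.001 -1.   ] q6 0.516
[0.57473486 0.33047228 0.14657449] [  0.8  -1.  139.6]
```

View pics/w1.png

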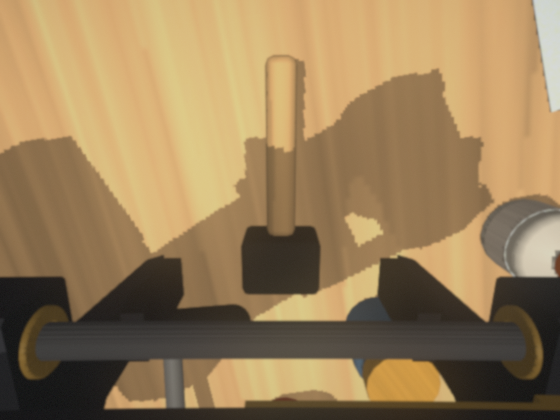

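The picture shows the mallet head at (281,262) with the handle running up to (281,60), aligned with the tool. The jar at (395,360) is clear of the fingers.

Request:
step_arm --pt "1 -1 60 0" --pt "1 -1 110 0" --pt "1 -1 137 0" --pt "1 -1 137 0"

```text
time_s: 5.92
position: [0.5737, 0.3321, 0.0098]
orientation: [0.765, 0.644, -0.0, -0.0]
ft_force: [-0.4, 0.3, 0.3]
width: 0.0879
grasp_force: 0.0
```

Request:
step_arm --pt "0 0 0 0" --pt "0 0 0 0" --pt "0 0 0 0" --pt "0 0 0 0" --pt "0 0 -50 0" --pt "0 0 -110 0" --pt "0 0 -170 0" --pt "0 0 -200 0" --hand -1 --newtons 40

```text
time_s: 6.92
position: [0.5736, 0.333, 0.214]
orientation: [0.765, 0.644, 0.002, 0.001]
ft_force: [0.0, 0.5, -0.1]
width: 0.0104
grasp_force: 0.0
```

```bash
python3 - <<'E'
from h import *
s=arm.get_state(); print(s['position'],s['width'],s['grasp_force'])
# mallet head at tote(-68,-70); grip 44 behind
print(totool(tote(-68,-25,.2)))
E
```

```text
[0.57359462 0.33304747 0.21402922] 0.010447168367145963 0.0
tool y-axis yaw -0.171 x [0.17  0.985 0.003] z [ 0.005  0.002 -1.   ] q6 0.519
[-549.3   38.9   12.8]
```

The fingers need about 1 s to close, so I lifted too early. I'll go back down and wait.

Request:
step_arm --pt "0 0 0 0" --pt "0 0 0 0" --pt "0 0 0 0" --pt "0 0 60 0" --pt "0 0 120 0" --pt "0 0 180 0" --pt "0 0 206 0" --pt "0 0 206 0" --hand 1

```text
time_s: 7.92
position: [0.5721, 0.3326, 0.0024]
orientation: [0.765, 0.644, -0.001, -0.001]
ft_force: [-0.1, -0.3, 1.2]
width: 0.087
grasp_force: 0.0
```

Request:
step_arm --pt "0 0 0 0" --pt "0 0 0 0" --pt "0 0 0 0" --pt "0 0 0 0" --pt "0 0 0 0" --pt "0 0 0 0" --pt "0 0 0 0" --pt "0 0 0 0" --pt "0 0 -10 0" --hand -1 --newtons 40

```text
time_s: 9.05
position: [0.5725, 0.3326, 0.0133]
orientation: [0.765, 0.644, -0.001, -0.0]
ft_force: [0.3, 0.4, -2.5]
width: 0.0216
grasp_force: 40.0
```

Request:
step_arm --pt "0 0 -60 0" --pt "0 0 -120 0" --pt "0 0 -180 0" --pt "-50 3 -190 0" --pt "-105 7 -190 0" --pt "-160 11 -190 0" --pt "-215 15 -190 0" --pt "-270 19 -190 0" --pt "-325 23 -190 0" --pt "-380 27 -190 0" --pt "-435 31 -190 0" --pt "-490 35 -190 0" --pt "-530 38 -190 0.01" --pt "-549 39 -190 0.01" --pt "-549 39 -190 0.01"

```text
time_s: 10.92
position: [0.5179, -0.2151, 0.204]
orientation: [0.768, 0.64, 0.0, -0.0]
ft_force: [-0.7, 0.2, -2.7]
width: 0.0214
grasp_force: 40.0
```

```bash
python3 - <<'E'
from m import *
s=arm.get_state(); print(s['position'],s['width'],s['grasp_force'],intote(s['position']))
print(totool(tote(-68,-25,.052)))
c=cam('wrist'); save(c,'w2.png')
c=cam('side'); W=world(c);T=intote(W)
for nm,a,b in (('head',-100,-48),('handle',-8,110)):
    m=(abs(T[...,0]+68)<40)&(T[...,1]>a)&(T[...,1]<b)&(W[...,2]>.12)&(W[...,2]<.24); 
    if nm=='handle': m&=c['pixels'][...,0]>90
    print(nm,m.sum(),T[m].mean(0).round(),np.percentile(T[m],[3,97],0).round(),np.percentile(W[m][:,2],[3,97]).round(3))
E
```

```text
[ 0.51794178 -0.21505813  0.20397256] 0.021442348088338378 39.98748790472746 [-68.50629684 -25.31597262]
tool y-axis yaw -0.182 x [0.181 0.983 0.   ] z [-0.  0. -1.] q6 -0.423
[  0.3   0.6 152. ]
head 86 [-92. -61.] [[-100.  -87.]
 [ -52.  -48.]] [0.203 0.238]
handle 179 [-74.  42.] [[-81.  -5.]
 [-62.  81.]] [0.216 0.235]
```

View pics/w2.png

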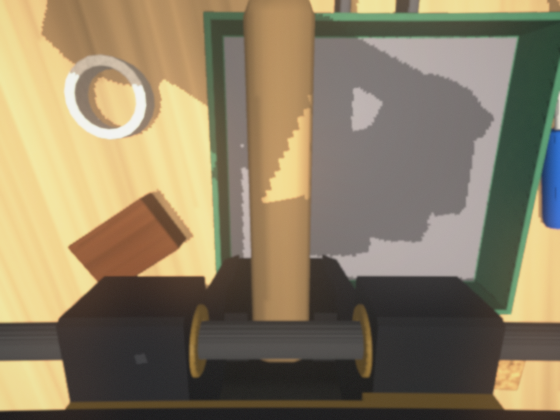

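The mallet hangs level over the tray, with its handle from (280,10) to (285,300). I'll lower it in.

Request:
step_arm --pt "0 0 50 0" --pt "0 0 100 0" --pt "0 0 130 0" --pt "0 0 145 0" --pt "0 0 153 0" --pt "0 0 157 0" --pt "0 0 157 0"

```text
time_s: 11.9
position: [0.5185, -0.2149, 0.0475]
orientation: [0.768, 0.64, 0.0, 0.001]
ft_force: [1.2, 0.1, -2.4]
width: 0.0216
grasp_force: 40.0
```

Request:
step_arm --pt "0 0 0 0" --pt "0 0 0 0" --pt "0 0 0 0" --pt "0 0 -10 0" --pt "0 0 -60 0" --pt "0 0 -120 0" --pt "0 0 -160 0" --hand -0.2

```text
time_s: 12.78
position: [0.5184, -0.2149, 0.2106]
orientation: [0.768, 0.64, 0.0, 0.002]
ft_force: [0.2, 0.2, -0.7]
width: 0.0355
grasp_force: 0.0
```

```bash
python3 - <<'E'
from m import *
c=cam('side'); save(c,'s2.png'); W=world(c);T=intote(W)
m=(abs(T[...,0])<108)&(abs(T[...,1])<98)&(W[...,2]>.052)&(W[...,2]<.11)
print('mallet',m.sum(),np.percentile(T[m],[2,98],0).round(),np.percentile(W[m][:,2],[2,98]).round(3))
for n in ['scene','side']:
    c=cam(n); W=world(c)
    m=(abs(W[...,0]-.65)<.07)&(abs(W[...,1]-.049)<.07)&(W[...,2]>.033)&(W[...,2]<.045)
    print('block top',m.sum(),W[m].mean(0).round(3),[np.round(a,1) for a in cv2.minAreaRect((W[m][:,:2]*1000).astype(np.float32))])
    m=(W[...,0]>.48)&(W[...,0]<.69)&(W[...,1]>.05)&(W[...,1]<.25)
    for nm,z in (('can',(.112,.128)),('jar',(.073,.086))):
        k=m&(W[...,2]>z[0])&(W[...,2]<z[1])&((W[...,0]<.58) if nm=='can' else (W[...,0]>.59)); print(nm,k.sum(),[np.round(a,1) for a in cv2.minAreaRect((W[k][:,:2]*1000).astype(np.float32))])
s=arm.get_state();print(s['position'],s['width']); print(totool([.648,.049,.1]))
E
```

```text
mallet 420 [[-97. -89.]
 [-41.  75.]] [0.058 0.089]
block top 278 [0.65  0.048 0.037] [array([648.6,  48.8]), array([89.9, 49.9]), np.float64(8.6)]
can 123 [array([539.4, 106.8]), array([46.2, 49.4]), np.float64(37.4)]
jar 151 [array([640.7, 197.4]), array([52.1, 51.8]), np.float64(10.6)]
block top 284 [0.646 0.054 0.038] [array([646.3,  52.2]), array([83.7, 52.1]), np.float64(9.1)]
can 182 [array([538.5, 108.1]), array([46.5, 48.5]), np.float64(42.2)]
jar 217 [array([639.3, 200. ]), array([51.3, 54.2]), np.float64(65.7)]
[ 0.51864519 -0.21511179  0.20942696] 0.034943205533098216
tool y-axis yaw -0.181 x [ 0.18   0.984 -0.002] z [ 0.004 -0.003 -1.   ] q6 -0.423
[283.3  79.2 109.2]
```

Request:
step_arm --pt "35 10 0 0.15" --pt "70 19 0 0.31" --pt "105 29 0 0.46" --pt "140 39 0 0.62" --pt "175 49 0 0.77" --pt "210 58 0 0.93" --pt "245 68 0 1.08" --pt "285 78 20 1.236" --pt "285 78 70 1.236" --pt "285 78 70 1.236" --pt "285 78 70 1.236" --hand 1

```text
time_s: 14.3
position: [0.6466, 0.051, 0.1382]
orientation: [0.997, 0.077, 0.001, 0.0]
ft_force: [0.2, 0.5, 0.5]
width: 0.088
grasp_force: 0.0
```

```bash
python3 - <<'E'
from m import *
c=cam('wrist'); save(c,'w3.png'); W=world(c)
m=(abs(W[...,0]-.65)<.07)&(abs(W[...,1]-.049)<.06)&(W[...,2]>.033)&(W[...,2]<.045)
r=cv2.minAreaRect((W[m][:,:2]*1000).astype(np.float32)); print(m.sum(),r,W[m].mean(0))
print(arm.get_state()['position'],totool([r[0][0]/1000,r[0][1]/1000,.010]))
E
```

```text
7575 ((647.8028564453125, 50.674983978271484), (83.8139877319336, 50.07757568359375), 8.236199378967285) [0.65012549 0.05099955 0.03784656]
tool y-axis yaw -1.418 x [0.988 0.153 0.003] z [ 0.003 -0.    -1.   ] q6 1.314
[0.64687979 0.05091243 0.13886406] [  0.5   0.3 128.9]
```

View pics/w3.png

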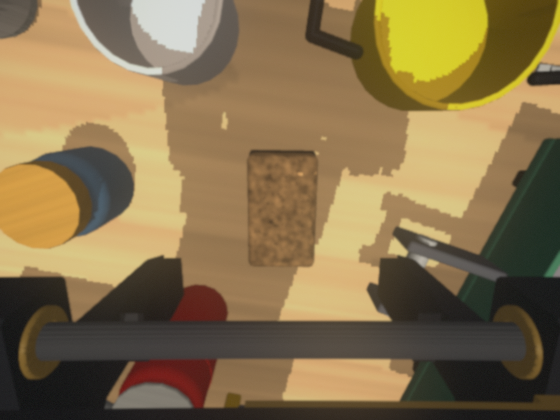

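The block at (282,208) is centred and square between the fingers, and the lug tip at (400,235) is clear at the right.

Request:
step_arm --pt "0 0 50 0" --pt "0 0 100 0" --pt "0 0 126 0" --pt "0 0 126 0"

```text
time_s: 14.85
position: [0.6462, 0.051, 0.0109]
orientation: [0.997, 0.077, -0.001, -0.0]
ft_force: [0.1, 0.8, 0.6]
width: 0.0883
grasp_force: 0.0
```

Request:
step_arm --pt "0 0 0 0" --pt "0 0 0 0" --pt "0 0 0 0" --pt "0 0 0 0" --pt "0 0 0 0" --pt "0 0 -10 0" --pt "0 0 -70 0" --pt "0 0 -130 0" --pt "0 0 -180 0" --pt "0 0 -180 0" --hand -1

```text
time_s: 16.1
position: [0.6474, 0.0515, 0.1958]
orientation: [0.997, 0.077, 0.004, 0.001]
ft_force: [-0.8, 0.6, -1.4]
width: 0.05
grasp_force: 40.0
```

```bash
python3 - <<'E'
from h import *
s=arm.get_state(); print(s['position'],s['width'],s['grasp_force'])
print(totool(tote(42,-45,.2)))
E
```

```text
[0.64743173 0.05150809 0.19579366] 0.04997578068374976 39.98878117650747
tool y-axis yaw -1.417 x [0.988 0.153 0.008] z [ 0.008 -0.001 -1.   ] q6 1.314
[-71.3 299.2  -4.2]
```

Request:
step_arm --pt "-6 35 0 -0.13" --pt "-12 70 0 -0.27" --pt "-18 105 0 -0.41" --pt "-25 140 0 -0.55" --pt "-31 175 0 -0.69" --pt "-37 210 0 -0.83" --pt "-44 245 0 -0.97" --pt "-50 280 0 -1.11" --pt "-56 310 0 -1.23" --pt "-56 310 0 -1.23" --pt "-56 310 60 -1.23" --pt "-56 310 60 -1.23"

```text
time_s: 17.6
position: [0.6364, -0.2613, 0.1262]
orientation: [0.77, 0.638, -0.002, -0.005]
ft_force: [0.4, -0.3, -0.9]
width: 0.0496
grasp_force: 40.0
```

```bash
python3 - <<'E'
from h import *
s=arm.get_state(); print(intote(s['position']),s['position'],s['width'],s['grasp_force'])
print(totool(tote(60,-50,.054)))
E
```

```text
[ 56.44677081 -48.54338684] [ 0.63638591 -0.26126635  0.12623041] 0.04961583416725464 39.98873393051326
tool y-axis yaw -0.188 x [0.187 0.982 0.004] z [-0.009  0.006 -1.   ] q6 -0.374
[-1.7  4.2 72.2]
```

Request:
step_arm --pt "0 3 40 0" --pt "-1 3 60 0" --pt "-1 3 68 0" --pt "-1 3 71 0" --pt "-1 3 71 0"

```text
time_s: 18.23
position: [0.6416, -0.2651, 0.0612]
orientation: [0.77, 0.638, 0.0, 0.001]
ft_force: [-0.3, 0.3, -0.9]
width: 0.0493
grasp_force: 40.0
```

Request:
step_arm --pt "0 0 0 0" --pt "0 0 0 0" --pt "0 0 0 0" --pt "0 0 -20 0" --pt "0 0 -80 0" --pt "0 0 -140 0" --pt "0 0 -160 0" --hand 0.4

```text
time_s: 19.1
position: [0.6418, -0.2654, 0.2248]
orientation: [0.77, 0.638, 0.001, 0.003]
ft_force: [-0.6, 0.4, -1.1]
width: 0.0618
grasp_force: 0.0
```

```bash
python3 - <<'E'
from m import *
c=cam('side'); save(c,'s3.png'); W=world(c);T=intote(W)
m=(abs(T[...,0]-57)<50)&(abs(T[...,1])<98)&(W[...,2]>.052)&(W[...,2]<.11)
print('block',m.sum(),np.percentile(T[m],[2,98],0).round(),np.percentile(W[m][:,2],[2,98]).round(3))
s=arm.get_state();print(s['position'],s['width']); print(totool([.640,.199,.2]),totool([.539,.1075,.2]))
E
```

```text
block 323 [[ 36. -88.]
 [ 84.  -6.]] [0.053 0.082]
[ 0.64199331 -0.26548076  0.22573141] 0.06185416252866817
tool y-axis yaw -0.187 x [ 0.186  0.983 -0.003] z [ 0.007 -0.004 -1.   ] q6 -0.375
tool y-axis yaw -0.187 x [ 0.186  0.983 -0.003] z [ 0.007 -0.004 -1.   ] q6 -0.375
[456.1 -88.5  23.7] [ 347.4 -170.7   23.4]
```

Request:
step_arm --pt "57 -11 0 0" --pt "114 -22 0 0" --pt "171 -33 0 0" --pt "228 -44 0 0" --pt "285 -55 0 0" --pt "342 -66 0 0" --pt "399 -77 20 0" --pt "440 -86 60 0" --pt "456 -88 80 0" --pt "456 -88 80 0" --hand 1

```text
time_s: 20.4
position: [0.639, 0.1994, 0.1383]
orientation: [0.77, 0.638, -0.001, -0.001]
ft_force: [0.7, -0.5, 0.9]
width: 0.0883
grasp_force: 0.0
```

```bash
cat > top.py <<'E'
from m import *
import sys
x,y,z,tz=map(float,sys.argv[1:5])
c=cam('wrist'); save(c,sys.argv[5]); W=world(c)
m=(abs(W[...,0]-x)<.05)&(abs(W[...,1]-y)<.05)&(abs(W[...,2]-z)<.007)
P=(W[m][:,:2]*1000).astype(np.float32); (cx,cy),r=cv2.minEnclosingCircle(P); mr=cv2.minAreaRect(P); print(m.sum(),(cx,cy),r,mr,P.mean(0))
print(arm.get_state()['position'],totool([mr[0][0]/1000,mr[0][1]/1000,tz]))
E
python3 top.py .64 .199 .078 .046 w4.png
```

```text
5502 (640.4478149414062, 198.9327392578125) 26.710031509399414 ((640.6107788085938, 199.2956085205078), (52.603790283203125, 52.0159797668457), 78.72553253173828) [640.6352  200.52356]
tool y-axis yaw -0.187 x [ 0.186  0.982 -0.   ] z [-0. -0. -1.] q6 0.312
[0.63979619 0.19850415 0.13999311] [ 1.   0.7 94. ]
```

Request:
step_arm --pt "1 1 50 0" --pt "1 1 95 0" --pt "1 1 107 0" --pt "1 1 107 0"

```text
time_s: 20.95
position: [0.6416, 0.1993, 0.0343]
orientation: [0.77, 0.638, 0.001, 0.0]
ft_force: [0.4, 0.3, -0.1]
width: 0.0881
grasp_force: 0.0
```

Request:
step_arm --pt "0 0 0 0" --pt "0 0 0 0" --pt "0 0 0 0" --pt "0 0 0 0" --pt "0 0 0 0" --pt "0 0 -10 0" --pt "0 0 -70 0" --pt "0 0 -130 0" --pt "0 0 -180 0" --pt "0 0 -180 0" --hand -1 --newtons 30

```text
time_s: 22.2
position: [0.6417, 0.2005, 0.2177]
orientation: [0.77, 0.638, 0.004, 0.002]
ft_force: [0.3, -0.1, -2.7]
width: 0.0586
grasp_force: 30.0
```

```bash
python3 - <<'E'
from h import *
s=arm.get_state(); print(s['position'],s['width'],s['grasp_force'])
print(totool(tote(58,50,.2)))
E
```

```text
[0.64167607 0.20045524 0.21768274] 0.05857638404617387 29.999656352447346
tool y-axis yaw -0.187 x [0.186 0.983 0.003] z [ 0.008  0.001 -1.   ] q6 0.314
[-356.2   82.1   17.4]
```

Request:
step_arm --pt "-50 12 0 0" --pt "-100 24 0 0" --pt "-150 36 0 0" --pt "-200 48 0 0" --pt "-250 58 0 0" --pt "-300 69 0 0" --pt "-340 79 0 0" --pt "-356 82 10 0" --pt "-356 82 60 0" --pt "-356 82 90 0" --pt "-356 82 90 0"

```text
time_s: 23.58
position: [0.6536, -0.1633, 0.1195]
orientation: [0.77, 0.638, -0.001, -0.003]
ft_force: [0.3, 0.0, -0.8]
width: 0.0587
grasp_force: 30.0
```

```bash
python3 - <<'E'
from h import *
s=arm.get_state(); print(intote(s['position']),s['position'],s['width'],s['grasp_force'])
print(totool(tote(58,50,.077)))
E
```

```text
[54.98455646 50.87526415] [ 0.65355344 -0.16329453  0.11949798] 0.05870813931583472 29.99971115612425
tool y-axis yaw -0.186 x [0.185 0.983 0.002] z [-0.006  0.003 -1.   ] q6 -0.234
[-1.   3.3 42.5]
```

Request:
step_arm --pt "0 3 25 0" --pt "-1 3 36 0" --pt "-1 3 42 0" --pt "-1 3 43 0" --pt "-1 3 43 0" --pt "-1 3 43 0"

```text
time_s: 24.32
position: [0.6579, -0.1664, 0.0805]
orientation: [0.77, 0.638, 0.0, 0.0]
ft_force: [-0.2, 0.6, -1.9]
width: 0.0588
grasp_force: 30.0
```

Request:
step_arm --pt "0 0 0 0" --pt "0 0 0 0" --pt "0 0 0 0" --pt "0 0 -20 0" --pt "0 0 -80 0" --pt "0 0 -140 0" --pt "0 0 -140 0" --hand 0.6

```text
time_s: 25.2
position: [0.6591, -0.1669, 0.2256]
orientation: [0.77, 0.638, 0.002, 0.005]
ft_force: [0.9, 0.2, -0.8]
width: 0.0702
grasp_force: 0.0
```

```bash
python3 - <<'E'
from m import *
for n in ('side','scene'):
    c=cam(n); W=world(c);T=intote(W)
    m=(abs(T[...,0]-57)<50)&(T[...,1]>5)&(T[...,1]<98)&(W[...,2]>.1)&(W[...,2]<.13)
    print('jar',m.sum(),np.percentile(T[m],[2,98],0).round(),np.percentile(W[m][:,2],[2,98]).round(3))
s=arm.get_state();print(s['position'],s['width']); print(totool([.539,.1075,.2]))
E
```

```text
jar 171 [[34. 23.]
 [82. 74.]] [0.101 0.122]
jar 237 [[37. 22.]
 [87. 70.]] [0.104 0.123]
[ 0.65756546 -0.16626949  0.21966423] 0.07079099572207284
tool y-axis yaw -0.187 x [0.186 0.983 0.   ] z [-0.  0. -1.] q6 -0.235
[ 247.  -167.4   19.7]
```

Request:
step_arm --pt "50 -34 0 0" --pt "100 -68 0 0" --pt "150 -102 0 0" --pt "200 -136 0 0" --pt "247 -167 0 0" --pt "247 -167 20 0" --pt "247 -167 20 0" --pt "247 -167 20 0" --hand 1

```text
time_s: 26.3
position: [0.5397, 0.1068, 0.1996]
orientation: [0.77, 0.638, -0.0, -0.0]
ft_force: [0.1, -0.7, -1.1]
width: 0.088
grasp_force: 0.0
```

```bash
python3 top.py .539 .1075 .12 .076 w5.png
```

```text
3879 (538.9535522460938, 108.17578125) 24.1988468170166 ((538.938232421875, 108.27816009521484), (47.66405487060547, 47.60024642944336), 79.72758483886719) [538.9047  108.92594]
tool y-axis yaw -0.188 x [ 0.187  0.982 -0.   ] z [-0.  0. -1.] q6 0.168
[0.53988587 0.10676314 0.19988753] [  1.3  -1.2 123.9]
```

Request:
step_arm --pt "1 -1 50 0" --pt "1 -1 100 0" --pt "1 -1 124 0" --pt "1 -1 124 0"

```text
time_s: 26.85
position: [0.5384, 0.108, 0.0749]
orientation: [0.77, 0.638, -0.001, -0.001]
ft_force: [1.1, 0.2, -0.1]
width: 0.088
grasp_force: 0.0
```

Request:
step_arm --pt "0 0 0 0" --pt "0 0 0 0" --pt "0 0 0 0" --pt "0 0 0 0" --pt "0 0 0 0" --pt "0 0 0 0" --pt "0 0 -10 0" --pt "0 0 -70 0" --pt "0 0 -130 0" --pt "0 0 -160 0" --pt "0 0 -160 0" --hand -1

```text
time_s: 28.22
position: [0.5393, 0.1086, 0.2378]
orientation: [0.77, 0.638, 0.002, 0.001]
ft_force: [-0.4, 0.3, -2.2]
width: 0.0512
grasp_force: 30.0
```

```bash
python3 - <<'E'
from h import *
s=arm.get_state(); print(s['position'],s['width'],s['grasp_force'])
print(totool(tote(-16,50,.236)))
E
```

```text
[0.53926474 0.1085743  0.2377901 ] 0.051222279648987755 29.994336529634893
tool y-axis yaw -0.187 x [0.186 0.983 0.001] z [ 0.004 -0.    -1.   ] q6 0.17
[-246.7   91.8    2. ]
```

Request:
step_arm --pt "-50 18 0 0" --pt "-100 37 0 0" --pt "-150 56 0 0" --pt "-200 74 0 0" --pt "-247 92 0 0" --pt "-247 92 0 0" --pt "-247 92 40 0" --pt "-247 92 70 0" --pt "-247 92 70 0" --pt "-247 92 70 0"

```text
time_s: 29.48
position: [0.5835, -0.1508, 0.1666]
orientation: [0.77, 0.638, 0.0, 0.0]
ft_force: [-0.3, 0.0, -1.4]
width: 0.051
grasp_force: 30.0
```

```bash
python3 - <<'E'
from h import *
s=arm.get_state(); print(intote(s['position']),s['position'],s['width'],s['grasp_force'])
print(totool(tote(-16,50,.1185)))
E
```

```text
[-16.10813183  50.03840847] [ 0.58353443 -0.15081317  0.16664274] 0.0510316619994915 29.994501129258424
tool y-axis yaw -0.186 x [ 0.185  0.983 -0.   ] z [ 0.001 -0.    -1.   ] q6 -0.263
[-0.1  0.1 48.1]
```

Request:
step_arm --pt "0 0 25 0" --pt "0 0 40 0" --pt "0 0 46 0" --pt "0 0 48 0" --pt "0 0 48 0" --pt "0 0 48 0"

```text
time_s: 30.22
position: [0.5835, -0.1513, 0.1184]
orientation: [0.77, 0.638, 0.0, 0.0]
ft_force: [-0.5, 0.6, -0.6]
width: 0.0512
grasp_force: 30.0
```

Request:
step_arm --pt "0 0 0 0" --pt "0 0 0 0" --pt "0 0 0 0" --pt "0 0 -20 0" --pt "0 0 -80 0" --pt "0 0 -130 0" --pt "60 -60 -130 0" --pt "110 -110 -130 0" --hand 0.4

```text
time_s: 31.22
position: [0.512, -0.0471, 0.2483]
orientation: [0.77, 0.638, 0.0, 0.0]
ft_force: [0.5, 0.4, 0.7]
width: 0.0618
grasp_force: 0.0
```

```bash
python3 - <<'E'
from m import *
for n in ('side','scene'):
    c=cam(n); save(c,n+'4.png'); W=world(c);T=intote(W); hsv=cv2.cvtColor(c['pixels'],cv2.COLOR_RGB2HSV)
    m=(abs(T[...,0]+16)<50)&(T[...,1]>5)&(T[...,1]<98)&(W[...,2]>.14)&(W[...,2]<.175)
    print('can',m.sum(),np.percentile(T[m],[2,98],0).round(),np.percentile(W[m][:,2],[2,98]).round(3))
    # hook top fin & handle
    m=(abs(W[...,0]-.445)<.06)&(abs(W[...,1]-.045)<.06)&(W[...,2]>.112)&(W[...,2]<.128)&(hsv[...,0]>15)&(hsv[...,0]<35)&(hsv[...,1]>100)
    print('fin',m.sum(),W[m].mean(0).round(3),[np.round(a,1) for a in cv2.minAreaRect((W[m][:,:2]*1000).astype(np.float32))])
    m=(W[...,0]>.38)&(W[...,0]<.57)&(W[...,1]>.18)&(W[...,1]<.27)&(W[...,2]>.026)&(W[...,2]<.04)
    print('handle',m.sum(),W[m].mean(0).round(3),[np.round(a,1) for a in cv2.minAreaRect((W[m][:,:2]*1000).astype(np.float32))])
s=arm.get_state();print(s['position'])
E
```

```text
can 185 [[-43.  30.]
 [  3.  75.]] [0.142 0.164]
fin 96 [0.44  0.053 0.119] [array([440.9,  50.1]), array([49. , 18.3]), np.float64(82.2)]
handle 449 [0.454 0.233 0.031] [array([455. , 216.2]), array([ 68.9, 133. ]), np.float64(83.5)]
can 211 [[-36.  25.]
 [  9.  71.]] [0.142 0.164]
fin 71 [0.446 0.044 0.118] [array([443.7,  44.6]), array([48.5, 20.8]), np.float64(87.4)]
handle 170 [0.464 0.226 0.03 ] [array([461.8, 214. ]), array([ 62.9, 130.4]), np.float64(85.7)]
[ 0.5098697  -0.04407019  0.2486956 ]
```

View pics/side4.png

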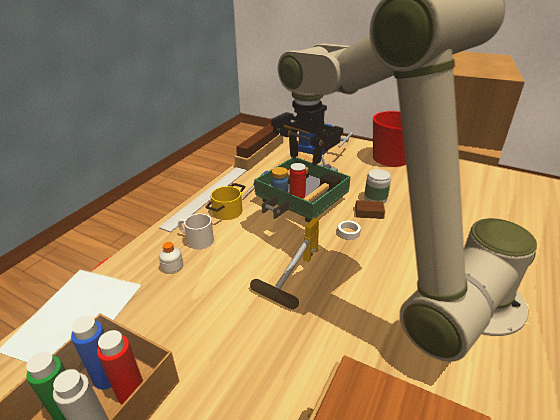

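All four items are in the tote: can at (298,181), jar at (279,183), mallet handle at (322,188), and the block is measured inside. There is no brush anywhere on the bench. The hook is at (312,237) with its handle at (273,292). Next I'll hover over the fin.

Request:
step_arm --pt "30 -30 0 -0.09" --pt "60 -60 0 -0.09" --pt "78 -84 20 -0.09" --pt "78 -84 50 -0.09" --pt "78 -84 50 -0.09" --pt "78 -84 50 -0.09" --hand 1

```text
time_s: 32.08
position: [0.4457, 0.0438, 0.1989]
orientation: [0.741, 0.672, 0.0, 0.001]
ft_force: [-0.8, 0.1, 0.0]
width: 0.088
grasp_force: 0.0
```

```bash
python3 - <<'E'
from m import *
c=cam('wrist'); save(c,'w6.png'); W=world(c); hsv=cv2.cvtColor(c['pixels'],cv2.COLOR_RGB2HSV)
y=(hsv[...,0]>15)&(hsv[...,0]<35)&(hsv[...,1]>100)
m=(abs(W[...,0]-.443)<.06)&(abs(W[...,1]-.048)<.06)&(W[...,2]>.114)&(W[...,2]<.128)
f=cv2.minAreaRect((W[m][:,:2]*1000).astype(np.float32)); print('fin',m.sum(),W[m].mean(0).round(3),f)
m=(W[...,0]>.36)&(W[...,0]<.57)&(W[...,1]>.19)&(W[...,1]<.3)&(W[...,2]>.015)&(W[...,2]<.04)
print('handle',m.sum(),W[m].mean(0).round(3) if m.any() else 0,cv2.minAreaRect((W[m][:,:2]*1000).astype(np.float32)))
print(arm.get_state()['position'],totool([f[0][0]/1000,f[0][1]/1000,.088]))
E
```

```text
fin 1888 [0.443 0.049 0.121] ((442.80609130859375, 48.01095962524414), (49.24312210083008, 17.786067962646484), 84.66053771972656)
handle 189 [0.455 0.194 0.037] ((455.5522766113281, 194.12652587890625), (9.036717414855957, 15.065306663513184), 86.36013793945312)
tool y-axis yaw -0.098 x [ 0.097  0.995 -0.   ] z [ 0.002 -0.    -1.   ] q6 -0.07
[0.44569063 0.04382944 0.19895942] [  3.9  -3.5 111. ]
```

View pics/w6.png

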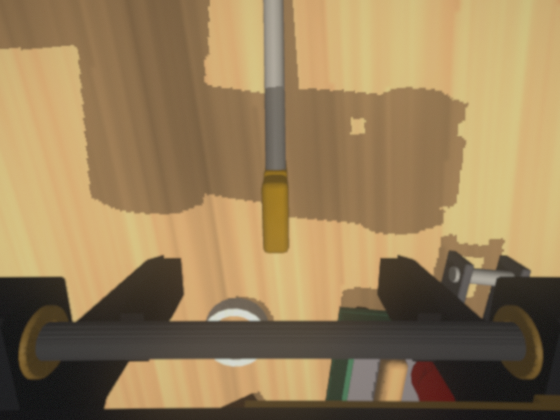

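The fin at (276,212) is aligned with the tool, and the bar runs up from it. The tow pin shows at (490,278). I'll grip at 60 N.

Request:
step_arm --pt "4 -3 50 0" --pt "4 -3 95 0" --pt "4 -3 111 0" --pt "4 -3 111 0" --pt "4 -3 111 0"

```text
time_s: 32.75
position: [0.4431, 0.0483, 0.0881]
orientation: [0.741, 0.672, 0.001, 0.001]
ft_force: [0.9, -0.4, -0.2]
width: 0.088
grasp_force: 0.0
```

Request:
step_arm --pt "0 0 0 0" --pt "0 0 0 0" --pt "0 0 0 0" --pt "0 0 0 0" --pt "0 0 0 0" --pt "0 0 0 0" --pt "0 0 0 0" --pt "0 0 0 0" --pt "0 0 0 0" --pt "0 0 -10 0" --pt "0 0 -25 0" --pt "0 0 -40 0" --pt "0 0 -55 0" --pt "0 0 -70 0" --pt "0 0 -80 0" --pt "0 0 -80 0" --hand -1 --newtons 60

```text
time_s: 34.75
position: [0.4423, 0.0485, 0.1674]
orientation: [0.741, 0.672, 0.0, 0.0]
ft_force: [0.3, 1.0, -4.1]
width: 0.0177
grasp_force: 59.9
```

```bash
cat > hk.py <<'E'
from m import *
import sys
for n in ('side','scene'):
    c=cam(n); save(c,n+sys.argv[1]+'.png'); W=world(c); s=arm.get_state(); p=s['position']
    x=np.array([.1,.995]) if len(sys.argv)<3 else TY
    d=W[...,:2]-p[:2]; a=d@x; b=d@np.array([x[1],-x[0]])
    m=(abs(b)<.02)&(a>.04)&(a<.15)&(W[...,2]>.02)&(W[...,2]<p[2])
    if m.sum()>20: print(n,'bar',m.sum(),'z vs back slope',np.polyfit(a[m],W[m][:,2],1).round(3))
    m=(abs(b)<.09)&(a>.165)&(a<.22)&(W[...,2]>.012)&(W[...,2]<.2); print('handle',m.sum(),W[m].mean(0).round(3) if m.any() else 0,np.percentile(W[m][:,2],[3,97]).round(3) if m.any() else 0)
print(p,intote(p),s['width'],s['grasp_force'],s['ft_force'].round(1))
E
python3 hk.py 5
```

```text
side bar 270 z vs back slope [-0.344  0.166]
handle 731 [0.454 0.243 0.105] [0.091 0.113]
scene bar 144 z vs back slope [-0.341  0.162]
handle 257 [0.472 0.23  0.105] [0.091 0.113]
[0.44190383 0.04860352 0.16658199] [-192.48029398  219.38067135] 0.01779411867510488 59.94438461959362 [-0.3  0.5 -4.5]
```

View pics/side5.png

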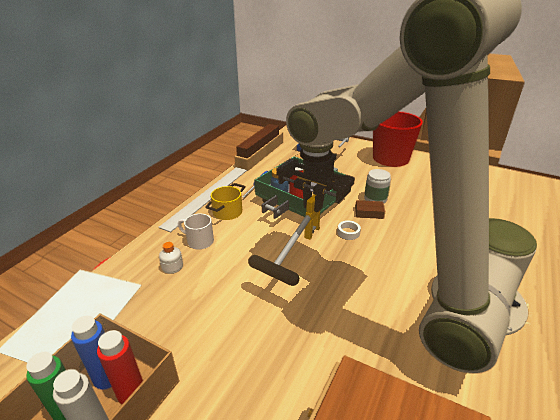

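The hook hangs level: the handle at (273,270) has lifted with it by about 79 mm, and the grip is firm. Before hitching I need to know how close the handle's end will come to the mug.

```bash
python3 - <<'E'
from m import *
for n in ('side','scene'):
    c=cam(n); W=world(c)
    m=(abs(W[...,0]-.762)<.07)&(abs(W[...,1]-.14)<.07)&(W[...,2]>.068)&(W[...,2]<.08)
    P=(W[m][:,:2]*1000).astype(np.float32); print(n,m.sum(),cv2.minEnclosingCircle(P),[np.round(a,1) for a in cv2.minAreaRect(P)],P[:,0].min())
    # algebraic circle fit, robust
    A=np.c_[2*P,np.ones(len(P))]; s=np.linalg.lstsq(A,(P**2).sum(1),rcond=None)[0]; print(s[:2],np.sqrt(s[2]+s[:2]@s[:2]))
    m=(abs(W[...,0]-.70)<.15)&(abs(W[...,1]-.17)<.1)&(W[...,2]>.012)&(W[...,2]<.09); print('any low x',np.percentile(W[m][:,0],[0,2]),'tub/jar')
for x in (-6,0):
  for w in (0,-.05,-.1):
    u=TY*np.cos(w)-TX*np.sin(-w); 
    v=np.array([u[1],-u[0]]); o=tote(x,165,0)[:2]
    print(x,w,[(o+u*.19+v*s*.071).round(3) for s in (-1,1)])
print(totool(tote(-5,165,.167)))
E
```

```text
side 151 ((766.43603515625, 142.03692626953125), 42.73941421508789) [array([763.4, 141.6]), array([79.8, 79.1]), np.float64(68.0)] 723.85876
[764.09550929 141.27814288] 37.90323179956673
any low x [0.72285127 0.72517754] tub/jar
scene 127 ((772.10791015625, 140.59005737304688), 47.88872146606445) [array([765. , 139.5]), array([79.7, 82.8]), np.float64(47.0)] 724.2679
[766.199809   138.43610706] 38.04068623842384
any low x [0.72426791 0.72730357] tub/jar
-6 0 [array([0.581, 0.16 ]), array([0.72 , 0.133])]
-6 -0.05 [array([0.571, 0.158]), array([0.711, 0.138])]
-6 -0.1 [array([0.561, 0.156]), array([0.702, 0.143])]
0 0 [array([0.587, 0.159]), array([0.726, 0.132])]
0 -0.05 [array([0.577, 0.157]), array([0.717, 0.137])]
0 -0.1 [array([0.567, 0.154]), array([0.708, 0.142])]
tool y-axis yaw -0.097 x [0.097 0.995 0.   ] z [-0.001  0.    -1.   ] q6 -0.061
[-71.4 181.8  -0.8]
```

Request:
step_arm --pt "0 0 -10 0" --pt "-14 35 -10 0.01" --pt "-28 70 -10 0.02" --pt "-42 105 -10 0.03" --pt "-56 140 -10 0.035" --pt "-68 170 -10 0.035" --pt "-72 184 -10 0.035" --pt "-72 184 -10 0.035" --pt "-72 184 -10 0.035" --pt "-72 184 -10 0.035"

```text
time_s: 36.2
position: [0.6178, -0.0405, 0.1773]
orientation: [0.752, 0.659, -0.0, -0.0]
ft_force: [-0.4, 0.9, -2.9]
width: 0.0176
grasp_force: 59.9
```

```bash
python3 hk.py 6 t; python3 - <<'E'
from m import *
print(totool(tote(-3,165,.095)))
# hook/pin check in both views: edges of yellow hook along tote y at lower part, and pin
for n in ('side','scene'):
    c=cam(n); W=world(c); T=intote(W); hsv=cv2.cvtColor(c['pixels'],cv2.COLOR_RGB2HSV)
    y=(hsv[...,0]>15)&(hsv[...,0]<35)&(hsv[...,1]>100)&(abs(T[...,0])<30)&(abs(T[...,1]-165)<45)&(W[...,2]>.07)&(W[...,2]<.21)
    print(n,y.sum(),np.percentile(T[y],[1,99],0).round(1),np.percentile(W[y][:,2],[1,99]).round(3))
    for z0,z1 in ((.085,.11),(.11,.13),(.13,.16)):
        k=y&(W[...,2]>z0)&(W[...,2]<z1); print(z0,k.sum(),np.percentile(T[k],[2,50,98],0).round(1).tolist())
c=cam('scene'); im=cv2.cvtColor(c['pixels'],cv2.COLOR_RGB2BGR)[180:280,200:340]
d=cam('side'); jm=cv2.cvtColor(d['pixels'],cv2.COLOR_RGB2BGR)[150:250,220:360]
cv2.imwrite('pics/hk6.png',cv2.resize(np.hstack([im,jm]),None,fx=2.8,fy=2.8,interpolation=cv2.INTER_CUBIC))
E
```

```text
side bar 208 z vs back slope [-0.343  0.175]
handle 690 [0.658 0.152 0.097] [0.021 0.122]
scene bar 181 z vs back slope [-0.341  0.173]
handle 517 [0.68  0.14  0.092] [0.019 0.123]
[ 0.61803292 -0.04064996  0.17722862] [ -2.83112542 164.66989759] 0.017285342262017497 59.9445422552526 [ 0.2  0.3 -3.7]
tool y-axis yaw -0.132 x [ 0.131  0.991 -0.   ] z [ 0. -0. -1.] q6 -0.125
[ 0.2 -0.2 82.2]
side 374 [[-26.8 136.3]
 [  6.3 192.3]] [0.095 0.209]
0.085 50 [[-13.4, 132.9], [-9.2, 186.3], [4.8, 191.3]]
0.11 75 [[-14.5, 138.5], [-7.7, 152.0], [5.5, 192.4]]
0.13 103 [[-14.6, 137.8], [-10.2, 173.6], [2.9, 191.9]]
scene 180 [[ -5.7 129.9]
 [ 10.3 187.8]] [0.093 0.165]
0.085 37 [[-7.1, 129.8], [5.8, 142.8], [10.9, 186.9]]
0.11 43 [[-0.5, 136.5], [5.4, 174.9], [9.9, 187.3]]
0.13 80 [[1.2, 135.3], [5.5, 161.7], [9.4, 187.8]]
```

View pics/hk6.png

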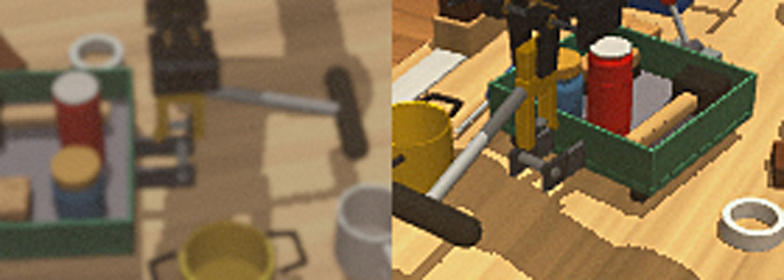

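The crop shows the hook hanging above the gap between the lugs, with the slot over the pin (left half (175,130), right half (540,120)). The handle is clear of the mug and tub. I'll lower it.

Request:
step_arm --pt "1 0 15 0" --pt "1 0 28 0" --pt "1 0 38 0" --pt "1 0 44 0" --pt "1 0 50 0" --pt "1 0 55 0" --pt "1 0 60 0" --pt "1 0 60 0"

```text
time_s: 37.5
position: [0.6195, -0.0387, 0.1173]
orientation: [0.752, 0.659, 0.002, 0.0]
ft_force: [2.1, 6.9, -1.6]
width: 0.0173
grasp_force: 60.0
```

Request:
step_arm --pt "0 0 4 0" --pt "0 0 8 0" --pt "0 0 12 0" --pt "0 0 16 0" --pt "0 0 20 0" --pt "0 0 22 0" --pt "0 0 22 0"

```text
time_s: 38.38
position: [0.6185, -0.0402, 0.0947]
orientation: [0.752, 0.659, -0.0, 0.0]
ft_force: [-0.4, -0.3, -4.4]
width: 0.0173
grasp_force: 59.9
```

```bash
python3 hk.py 7 t
```

```text
side bar 197 z vs back slope [-0.345  0.093]
handle 670 [0.661 0.151 0.036] [0.016 0.072]
scene bar 162 z vs back slope [-0.34   0.091]
handle 446 [0.679 0.141 0.04 ] [0.018 0.073]
[ 0.61857429 -0.04019891  0.09502022] [ -2.38384602 165.21406032] 0.017510127641803482 59.94447598233819 [-0.1 -0.3 -3.7]
```

Request:
step_arm --pt "0 0 2 0" --pt "0 0 4 0" --pt "0 0 5 0" --pt "0 0 5 0"

```text
time_s: 38.98
position: [0.6185, -0.04, 0.0898]
orientation: [0.752, 0.659, -0.0, -0.0]
ft_force: [0.6, -0.2, -3.9]
width: 0.0176
grasp_force: 59.9
```

```bash
python3 - <<'E'
from m import *
s=arm.get_state();print(s['position'],s['ft_force'])
c=cam('scene'); im=cv2.cvtColor(c['pixels'],cv2.COLOR_RGB2BGR)[180:280,200:340]
d=cam('side'); jm=cv2.cvtColor(d['pixels'],cv2.COLOR_RGB2BGR)[150:250,220:360]
cv2.imwrite('pics/hk8.png',cv2.resize(np.hstack([im,jm]),None,fx=2.8,fy=2.8,interpolation=cv2.INTER_CUBIC))
E
```

```text
[ 0.61848612 -0.03995521  0.08984537] [ 0.55720451 -0.18252996 -3.89293778]
```

View pics/hk8.png

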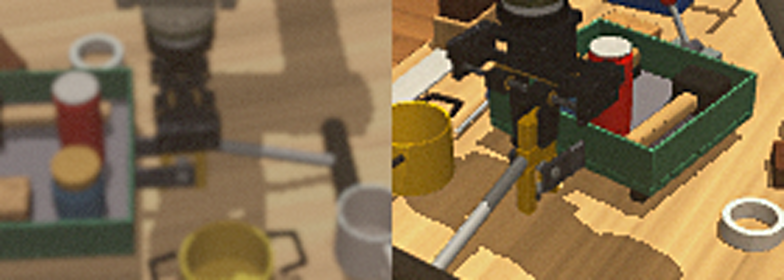

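The hook is down between the lugs (right half (530,175)). Its weight is still on the gripper, so it isn't quite home; I'll press a little further.

Request:
step_arm --pt "0 0 1 0" --pt "0 0 2 0" --pt "0 0 2 0"

```text
time_s: 39.45
position: [0.6187, -0.0399, 0.0894]
orientation: [0.752, 0.659, 0.0, 0.001]
ft_force: [-2.7, 0.3, 7.9]
width: 0.0174
grasp_force: 59.9
```

Request:
step_arm --pt "0 0 1 0" --pt "0 0 2 0" --pt "0 0 2 0"

```text
time_s: 39.83
position: [0.6188, -0.0399, 0.0892]
orientation: [0.752, 0.659, 0.001, 0.001]
ft_force: [-7.9, 2.0, 20.3]
width: 0.0176
grasp_force: 60.0
```

The hook seats hard at TCP z = 0.089 (20 N up). The 7 N side force from the latch vanished as the pin passed 48 mm. I'll relieve the pressure and let go.

Request:
step_arm --pt "0 0 -3 0" --pt "0 0 -3 0"

```text
time_s: 40.08
position: [0.6188, -0.04, 0.0894]
orientation: [0.752, 0.659, 0.0, 0.0]
ft_force: [-1.8, 1.1, 4.4]
width: 0.0179
grasp_force: 59.9
```

Request:
step_arm --pt "0 0 0 0" --pt "0 0 0 0" --pt "0 0 0 0" --pt "0 0 0 0" --pt "0 0 0 0" --pt "0 0 -20 0" --pt "0 0 -60 0" --pt "0 0 -110 0" --pt "0 0 -150 0" --pt "30 -50 -170 0" --pt "60 -100 -170 0" --pt "100 -150 -170 0" --pt "140 -200 -170 0" --pt "140 -200 -170 0" --hand 0.3

```text
time_s: 41.82
position: [0.4362, 0.1272, 0.2596]
orientation: [0.751, 0.66, 0.0, 0.0]
ft_force: [0.1, 0.1, -0.3]
width: 0.0577
grasp_force: 0.0
```

```bash
python3 - <<'E'
from m import *
s=arm.get_state();print(s['position'],s['ft_force'])
c=cam('scene'); save(c,'sc9.png'); im=cv2.cvtColor(c['pixels'],cv2.COLOR_RGB2BGR)[180:280,200:340]
d=cam('side'); save(d,'si9.png'); jm=cv2.cvtColor(d['pixels'],cv2.COLOR_RGB2BGR)[150:250,220:360]
cv2.imwrite('pics/hk9.png',cv2.resize(np.hstack([im,jm]),None,fx=2.8,fy=2.8,interpolation=cv2.INTER_CUBIC))
for n,c in (('scene',c),('side',d)):
    W=world(c); T=intote(W); hsv=cv2.cvtColor(c['pixels'],cv2.COLOR_RGB2HSV)
    m=(abs(T[...,0])<30)&(abs(T[...,1]-165)<45)&(W[...,2]>.115)&(W[...,2]<.14)
    print(n,'fin top',m.sum(),np.median(W[m][:,2]).round(4),T[m].mean(0).round(1))
    m=(T[...,1]>325)&(T[...,1]<385)&(abs(T[...,0])<75)&(W[...,2]>.012)&(W[...,2]<.06)&(W[...,0]<.722); print('handle',m.sum(),T[m].mean(0).round(),np.percentile(W[m][:,2],[5,97]).round(3),W[m][:,0].max())
    m=(abs(W[...,0]-.762)<.07)&(abs(W[...,1]-.14)<.07)&(W[...,2]>.068)&(W[...,2]<.08); print('mug',cv2.minAreaRect((W[m][:,:2]*1000).astype(np.float32)))
    m=(abs(T[...,0])<108)&(abs(T[...,1])<100)&(W[...,2]>.052)&(W[...,2]<.17)
    m2=((hsv[...,0]<8)|(hsv[...,0]>172))&(hsv[...,1]>140)&(abs(T[...,0])<90)&(abs(T[...,1]+145)<30)&(W[...,2]>.1)&(W[...,2]<.17)
    print('knob',m2.sum(),T[m2].mean(0).round())
E
```

```text
[0.43623366 0.12724946 0.25959576] [ 0.07189362  0.05654842 -0.29657826]
scene fin top 86 0.1214 [  1.1 164. ]
handle 258 [-15. 347.] [0.02  0.033] 0.6982805487913152
mug ((764.9999389648438, 137.58755493164062), (76.76639556884766, 79.80643463134766), 70.26725769042969)
knob 40 [  44. -147.]
side fin top 74 0.1225 [ -5.4 169.3]
handle 418 [-16. 358.] [0.015 0.034] 0.7105467360835878
mug ((763.8303833007812, 140.38150024414062), (78.1135482788086, 79.34136199951172), 35.76594924926758)
knob 0 [nan nan]<stdin>:14: RuntimeWarning: Mean of empty slice.
  ret = um.true_divide(
```

View pics/hk9.png

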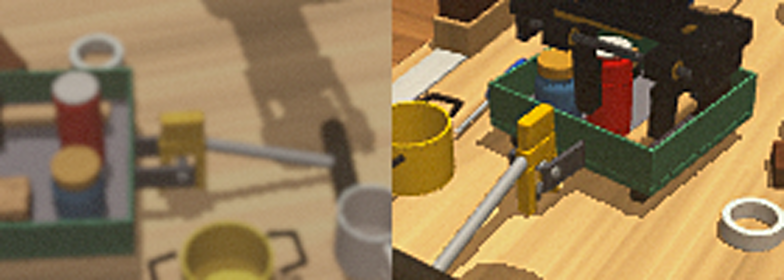

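The hook sits seated on the pin (left half (185,150)) with the fin top at 122 mm and the handle on the bench. The loads are in the tote, the brake knob is still over, and the mug hasn't moved. Handing in.

```bash
python3 -c "
from bench import arm
print(arm.close_job())"
```

```text
the job is handed in; nothing more can be done
None
```

The job is handed in at about 42 s: the brake is on, the mallet, sanding block, jar and spray can are in the tote (I saw no brush on the bench), and the tow bar is hitched and released; I judged the latch shut from its side force vanishing as the pin seated, not by seeing it.

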